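# Set up two strap clamps with matching riser posts

### The job

Two workpieces sit on fixture plates and must be made ready for clamping: on each plate, stand on the bright round pad the riser post that is just as high as that workpiece's ledge, then lower a slotted strap over the stud so that it lies flat and level, straight along the plate, bridging from post to ledge. Set things down, do not drop them, and leave the odd third post and the spanner and two nuts between the plates (they come later) where they lie.

Things in the scene. Friction and masses are not known exactly. Their poses are not given: they have to be found in the camera images.
- plate_low: fixed dark steel plate 170x90x18 mm with the low workpiece, a bare aluminium angle bracket. Origin: centre of underside, x along the length to the workpiece, z up. In mm: bright flush pad, 50 across, at x -54, y 0; upright M12 stud at x -12, y 0, tip z 74, last 7 tapered to 6 across; workpiece x 15..81, y -34..34: flat ledge x 15..63 at z 42 (24 over plate), then up to z 70.
- plate_high: fixed dark steel plate 170x90x18 mm with the high workpiece, a grey cast housing. Origin: centre of underside, x along the length to the workpiece, z up. In mm: bright flush pad, 50 across, at x -54, y 0; upright M12 stud at x -12, y 0, tip z 106, last 7 tapered to 6 across; workpiece x 15..81, y -34..34: flat ledge x 15..63 at z 74 (56 over plate), then up to z 86.
- post_low: loose turned steel riser post, upright cylinder 36 mm across, 24 mm high (the lowest of three), tapped hole in the top. Origin: centre of the underside, z up. 0.15 to 0.25 kg.
- post_mid: loose turned steel riser post, upright cylinder 36 mm across, 40 mm high (the middle one of three), tapped hole in the top. Origin: centre of the underside, z up. It matches neither workpiece and is not needed.
- post_high: loose turned steel riser post, upright cylinder 36 mm across, 56 mm high (the tallest of three), tapped hole in the top. Origin: centre of the underside, z up. 0.35 to 0.55 kg.
- strap_a: loose bright steel clamp strap, 110 x 46 x 14 mm, with a slot 46 x 20 mm through its middle; lies flat. Origin: centre of the underside; x along the 110 mm length, z up. 0.3 to 0.6 kg. The two straps are alike and either fits either plate.
- strap_b: loose bright steel clamp strap, 110 x 46 x 14 mm, with a slot 46 x 20 mm through its middle; lies flat. Origin: centre of the underside; x along the 110 mm length, z up. 0.3 to 0.6 kg. The two straps are alike and either fits either plate.
- spanner: loose open-ended spanner, 201 x 48 x 8 mm, lying between the two plates; origin at the centre of its underside, y along its length. Bystander.
- nut_a: loose M12 hexagon nut, 22 x 19 x 10 mm, lying flat near the spanner; origin at the centre of its underside. Bystander.
- nut_b: a second M12 hexagon nut like the first, beside it. Bystander.
Mind the look-alikes: they are no part of the job. Leave any green or yellow look-alike of the strap_b alone.

How it is judged:
At the end, for the whole second after the job is handed in: Matching posts within 13 mm of their pads' centres in x and y; on each plate a strap over the stud (within 18 mm along, 8 mm across), level within 0.06 rad, along the plate within 0.25 rad, underside within 4 mm of the ledge; middle post, spanner, nuts moved under 30 mm; all at rest (x of post_low in the frame of plate_low between -0.067 and -0.041 m and y of post_low in the frame of plate_low between -0.013 and 0.013 m and z of post_low in the frame of plate_low between 0.014 and 0.022 m and x of post_high in the frame of plate_high between -0.067 and -0.041 m and y of post_high in the frame of plate_high between -0.013 and 0.013 m and z of post_high in the frame of plate_high between 0.014 and 0.022 m and angle between each of post_low, post_high, strap_a, strap_b's own z axis and vertical below 0.06 rad and linear speed of each of post_low, post_high, strap_a, strap_b below 0.02 m/s and angular speed of each of post_low, post_high, strap_a, strap_b below 0.2 rad/s and ((x of strap_a in the frame of plate_low between -0.03 and 0.006 m and y of strap_a in the frame of plate_low between -0.008 and 0.008 m and z of strap_a in the frame of plate_low between 0.038 and 0.046 m and angle between the x axis of strap_a and the x axis of plate_low, either way round below 0.25 rad and x of strap_b in the frame of plate_high between -0.03 and 0.006 m and y of strap_b in the frame of plate_high between -0.008 and 0.008 m and z of strap_b in the frame of plate_high between 0.07 and 0.078 m and angle between the x axis of strap_b and the x axis of plate_high, either way round below 0.25 rad) or (x of strap_b in the frame of plate_low between -0.03 and 0.006 m and y of strap_b in the frame of plate_low between -0.008 and 0.008 m and z of strap_b in the frame of plate_low between 0.038 and 0.046 m and angle between the x axis of strap_b and the x axis of plate_low, either way round below 0.25 rad and x of strap_a in the frame of plate_high between -0.03 and 0.006 m and y of strap_a in the frame of plate_high between -0.008 and 0.008 m and z of strap_a in the frame of plate_high between 0.07 and 0.078 m and angle between the x axis of strap_a and the x axis of plate_high, either way round below 0.25 rad)) and distance of each of post_mid, spanner, nut_a, nut_b from where it was at the start of the episode below 0.03 m); the robot touches nothing.
It fails at once if the odd post, the spanner or a nut is moved more than 30 mm (distance of any of post_mid, spanner, nut_a, nut_b from where it was at the start of the episode above 0.03 m).
It fails at once if a post or strap is dropped or thrown: it moves faster than 0.6 m/s with no finger on it ((linear speed of post_low above 0.6 m/s and contact force between the fingers and post_low below 0.1 N) or (linear speed of post_high above 0.6 m/s and contact force between the fingers and post_high below 0.1 N) or (linear speed of strap_a above 0.6 m/s and contact force between the fingers and strap_a below 0.1 N) or (linear speed of strap_b above 0.6 m/s and contact force between the fingers and strap_b below 0.1 N)).
It also fails if it takes over 112 s, if anything falls off the work surface, if the arm or the gripper's body presses on something with over 40 N, if the wrist force passes 120 N, or if a joint passes its speed limit or range.

### The arm

A 6-joint arm with a two-finger parallel gripper is mounted at the origin on a cart in front of the work surface, level with it; the furniture and walls round the work are solid. World frame = base frame: x ahead of the robot, y to its left, z up, the work surface at z = 0. Lengths are in m, angles in rad, forces in N, time in s.
With the tool pointing down it reaches from about 0.35 to 0.775 m from the base axis. Payload 5.5 kg.
Tool frame: the origin (TCP) lies midway between the tips of the shut fingers; the grasp point (between the pads) lies hold_point_z behind it (hold_point_z is the distance from the TCP to the grasp point, in m); z points along the fingers, y is the direction in which the jaws open and shut (so a half turn about z gives the same grasp; the last joint's range is limited). The gripper opens to 85 mm and grips with 20 to 120 N. Pads are 22 mm wide; open, the fingers measure 114 mm over their backs; the gripper's body (76 mm by 85 mm) begins 54 mm behind the grasp point. The pads swing forward as they close: fully open they stand 13 mm farther back than shut.
Start: joints at [-1.258, 0.313, 0.046, 1.304, 0, 1.431], TCP at [0.252, -0.517, 0.231] pointing down, gripper open.
Joint ranges: [-2.76, 2.76], [-0.86, 1.69], [-1.03, 1.26], [-2.2, 2.34], [-1.47, 1.5], [-3.14, 3.14]. Speed limits (rad/s): [2.57, 2.57, 3.14, 3.14, 3.14, 3.14].

### API

Orientations are given as a unit quaternion [w, x, y, z].
In Python, from workcell import * gives the robot as it stands. The module is installed in compiled form; this text tells all that it offers.
- The arm moves only by the tool jog_arm, never from a script. Its argument "plan" is a list of rows, each a list of 6 numbers: the shift along the world's x, y, z in m, then the turn, a rotation vector about the world's x, y, z in degrees. A call has exactly 10 rows; each row shifts and turns the commanded pose from where the row before left it; what a row does not reach is not made up. A row lasts 1/10 s, in which the tool goes at most 50 mm and 8.59 degrees, less where a joint would pass 70% of its speed; a pose out of reach is approached as far as the arm can. A call with a gripper value outside its range is refused whole. "hand" is the opening, from 0 (shut) to 1 (fully open), set as the call begins (left out, the last holds). The fingers move at their own pace and stop on an object; "force" is the grip in N (left out, the last holds). Time passes only in rows, so rows that do not move let the fingers close, or fill a call up. It gives the time, the measured TCP pose, the force and the opening at its end, in the units of the state.
- get_state(): the state, without advancing time (a new reading comes with each control period).
- read_camera(name): name is "side" or "top"; returns the picture (384x512x3 uint8, red, green, blue); there is no depth.
- calibration(name): a dict with "K" (3x3 intrinsics, pixels), "D" ([k1, k2, p1, p2, k3] as OpenCV has them; the pictures are not rectified), "world_to_cam" (4x4, takes a point from world to camera coordinates). Camera axes: x right, y down, z forward; pixel columns grow to the right and rows downward; lengths in m; the calibration is good to about 2 mm. A picture is of the moment at which its call begins. calibration takes no time and is no camera call.
- hand_in(): hands the job in, once; it reports no verdict.
The state is a dict: "clock": time; "joint_pos": joint angles; "qvel": joint speeds; "tau": joint torques, N m; "tcp_pos": TCP position; "orientation": TCP orientation; "wrist_force": force on the tool from outside, world axes, zero at the start; "ft_torque": the same for the moment, N m; "finger_gap": finger opening in m.
Only numpy, scipy, OpenCV 4.12 (cv2) and the standard library are available. Lean on these libraries where they do the work, as an engineer would, in place of code of your own. Each camera call takes 0.05 s, during which the arm holds its last target.

## Working session

There is one attempt and no reset: what is moved stays moved. The work goes in short steps, Python scripts to look and compute and a tool call to move; the robot and the scene stay as the last step left them, time stands still between calls to the robot, and variables do not carry over. Pictures are saved under pics/ and viewed, and the job is handed in when it is done.

Besides the shell and the picture viewer there is one more tool, called after ">>>" by a JSON object that holds its "method" and its "body", one argument or row to a line. jog_arm: Moves the arm, as the interface text tells. Its arguments: {"type":"object","properties":{"plan":{"type":"array","items":{"type":"array","items":{"type":"number"}}},"hand":{"type":"number"},"force":{"type":"number"}},"required":["plan"]}

```bash
mkdir -p pics; python3 - <<'E'
from workcell import *
import cv2
print(get_state())
for n in ("side","top"):
    im=read_camera(n); cv2.imwrite(f"pics/{n}0.png",im[:,:,::-1]); 
    c=calibration(n); print(n,c)
E
```

```text
{'clock': 0.0, 'joint_pos': array([-1.25761019e+00,  3.13991630e-01,  4.49907491e-02,  1.30360964e+00,
        1.23470856e-06,  1.43117569e+00]), 'qvel': array([ 0.00122736, -0.00059929, -0.0001377 , -0.00020396, -0.00049453,
       -0.00043522]), 'tau': array([-7.22126115e-04, -4.80622315e+01,  2.98535174e+01,  1.93055591e-02,
       -5.08275832e-05,  1.28543149e-06]), 'tcp_pos': array([ 0.25137995, -0.51657293,  0.23041868]), 'orientation': array([-9.03734179e-04,  9.74479643e-01,  2.24474060e-01, -7.80063326e-05]), 'wrist_force': array([-0.16012966, -0.77313947, -1.2414218 ]), 'ft_torque': array([0.01132552, 0.00978164, 0.00799894]), 'finger_gap': 0.08546535965350104}
side {'K': array([[483.00683181,   0.        , 252.77611923],
       [  0.        , 483.00683181, 194.46899304],
       [  0.        ,   0.        ,   1.        ]]), 'D': array([-0.02787119,  0.        ,  0.        ,  0.        ,  0.        ]), 'world_to_cam': array([[ 0.90684937, -0.4208129 ,  0.02325347, -0.46986033],
       [-0.19285732, -0.4633999 , -0.86490843,  0.11978857],
       [ 0.37474028,  0.77985706, -0.50139075,  1.26774105],
       [ 0.        ,  0.        ,  0.        ,  1.        ]])}
top {'K': array([[434.460017  ,   0.        , 254.62206914],
       [  0.        , 434.460017  , 190.27736609],
       [  0.        ,   0.        ,   1.        ]]), 'D': array([-0.06037188,  0.        ,  0.        ,  0.        ,  0.        ]), 'world_to_cam': array([[ 0.02553598, -0.99967167,  0.00211108,  0.00544408],
       [-0.98697295, -0.02554704, -0.15884501,  0.51875065],
       [ 0.15884679,  0.00197268, -0.98730127,  1.4123888 ],
       [ 0.        ,  0.        ,  0.        ,  1.        ]])}
```

View pics/top0.png

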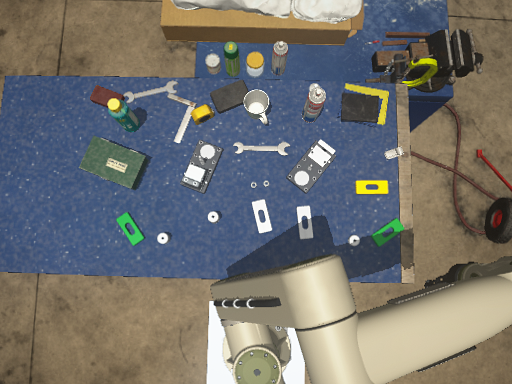

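View pics/side0.png

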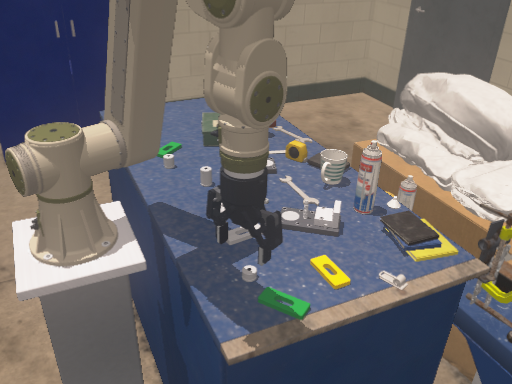

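```bash
cat > h.py <<'E'
import numpy as np, cv2
from workcell import *
def ray(n,uv):
    c=calibration(n); p=cv2.undistortPoints(np.array(uv,float).reshape(-1,1,2),c["K"],c["D"]).reshape(-1,2)
    T=c["world_to_cam"];R=T[:3,:3];o=-R.T@T[:3,3]
    d=np.c_[p,np.ones(len(p))]@R
    return o,d
def onplane(n,uv,z):
    o,d=ray(n,uv); return o+d*((z-o[2])/d[:,2])[:,None]
def proj(n,P):
    c=calibration(n);T=c["world_to_cam"]
    return cv2.projectPoints(np.array(P,float).reshape(-1,3),cv2.Rodrigues(T[:3,:3])[0],T[:3,3],c["K"],c["D"])[0].reshape(-1,2)
def crop(im,x0,y0,x1,y1,k,name):
    cv2.imwrite(name,cv2.resize(im[y0:y1,x0:x1],None,fx=k,fy=k,interpolation=cv2.INTER_CUBIC))
E
python3 - <<'E'
from h import *
t=cv2.imread("pics/top0.png");s=cv2.imread("pics/side0.png")
crop(t,150,130,350,260,4,"pics/tc0.png")
crop(s,120,140,320,290,4,"pics/sc0.png")
crop(t,290,130,420,260,4,"pics/tc1.png")
E
```

```text
(no output)
```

View pics/tc0.png

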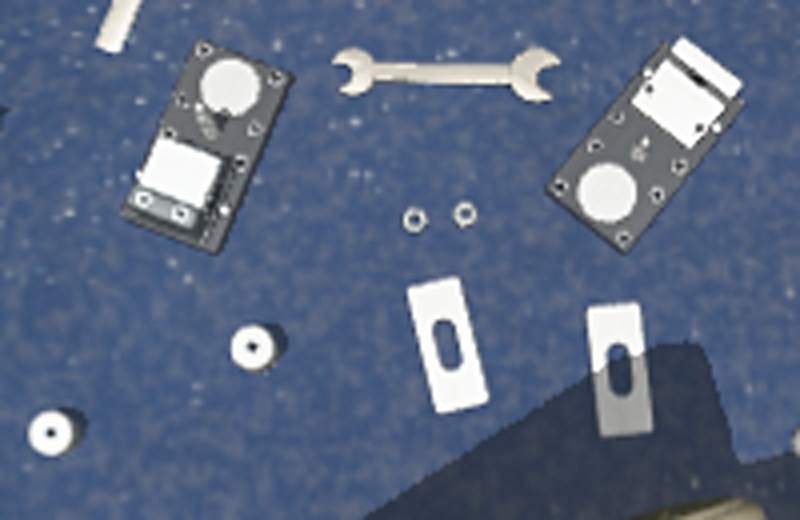

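View pics/sc0.png

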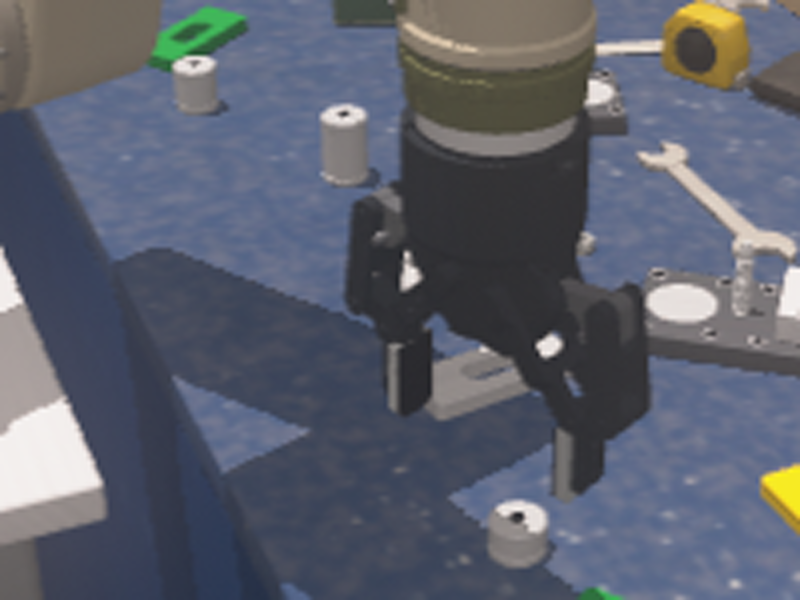

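View pics/tc1.png

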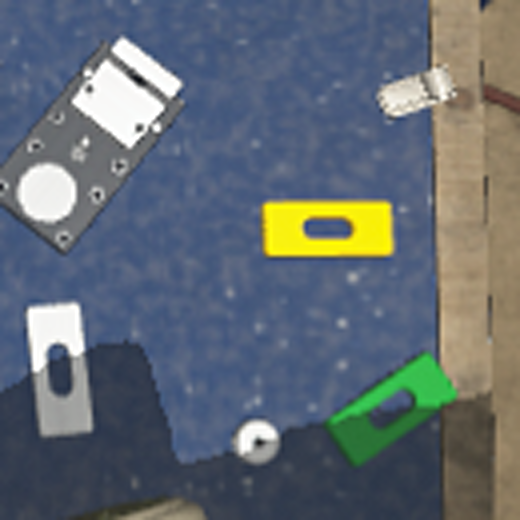

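```bash
python3 - <<'E'
from h import *
t=cv2.imread("pics/top0.png")
b=t.astype(int)
mask=((b.min(2)>95)&(b.max(2)-b.min(2)<60)).astype(np.uint8)*255
n,l,st,ce=cv2.connectedComponentsWithStats(mask,connectivity=4)
for i in range(1,n):
    x,y,w,h,a=st[i]
    if a>25 and 140<x+w/2<400 and 130<y<262:
        m=(l==i).astype(np.uint8)
        cs,_=cv2.findContours(m,cv2.RETR_EXTERNAL,cv2.CHAIN_APPROX_NONE)
        c=max(cs,key=cv2.contourArea)
        r=cv2.minAreaRect(c)
        print(i,st[i],ce[i].round(1),[np.round(q,1) for q in r])
crop(cv2.cvtColor(mask,cv2.COLOR_GRAY2BGR),140,130,400,260,3,"pics/m0.png")
E
```

```text
348 [ 287  139   49   54 1239] [311.8 164.9] [array([312.2, 164.4]), array([25.4, 51.4]), np.float64(39.0)]
351 [ 182  140   40   53 1025] [201.2 164.1] [array([200.7, 165.5]), array([25.8, 48.3]), np.float64(22.6)]
357 [233 141  57  15 403] [262.2 147.4] [array([261., 148.]), array([14., 56.]), np.float64(90.0)]
499 [263 180   7   7  34] [265.9 182.9] [array([266., 183.]), array([5.7, 5.7]), np.float64(45.0)]
505 [251 181   6   7  28] [253.4 184.3] [array([253.5, 184. ]), array([5., 6.]), np.float64(0.0)]
560 [252 199  21  35 429] [261.5 215.9] [array([261.4, 215.6]), array([33.5, 14.6]), np.float64(76.0)]
574 [296 205  17  34 389] [304.4 221.4] [array([304.4, 221.7]), array([33.2, 14.1]), np.float64(83.7)]
585 [207 211  12  13 115] [212.7 216.7] [array([212.5, 217. ]), array([12., 11.]), np.float64(90.0)]
631 [157 232  12  12 113] [162.3 237.9] [array([162.5, 237.5]), array([11., 11.]), np.float64(90.0)]
636 [348 235  12  11 103] [353.6 239.8] [array([353.5, 240. ]), array([10., 11.]), np.float64(90.0)]
676 [   74   256   438   128 33848] [301.2 326.5] [array([292.5, 319.5]), array([127., 437.]), np.float64(90.0)]
```

View pics/m0.png

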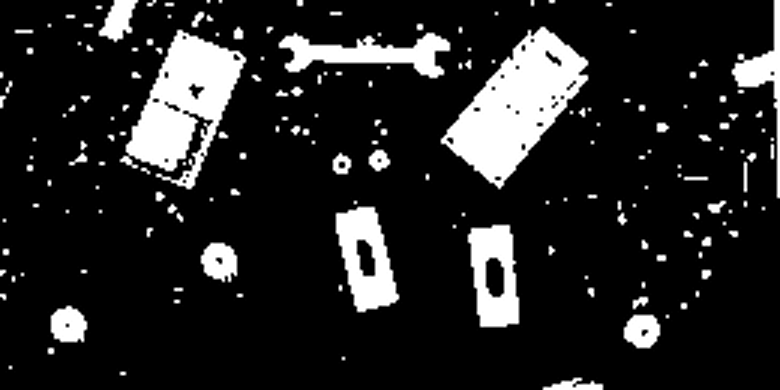

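```bash
cat >> h.py <<'E'
def blobs(im,lo,box,amin=25,sp=50):
    b=im.astype(int); m=((b.min(2)>lo)&(b.max(2)-b.min(2)<sp)).astype(np.uint8)
    n,l,st,ce=cv2.connectedComponentsWithStats(m,connectivity=4); out=[]
    for i in range(1,n):
        x,y,w,h,a=st[i]
        if a>=amin and box[0]<=x and x+w<=box[2] and box[1]<=y and y+h<=box[3]:
            cs,_=cv2.findContours((l==i).astype(np.uint8),cv2.RETR_EXTERNAL,cv2.CHAIN_APPROX_NONE)
            c=max(cs,key=cv2.contourArea); M=cv2.moments(c)
            out.append(dict(bb=(x,y,w,h),area=a,cen=np.array([M['m10']/M['m00'],M['m01']/M['m00']]) if M['m00'] else ce[i],rect=cv2.minAreaRect(c),cnt=c))
    return out
def tri(u1,u2):
    o1,d1=ray("top",[u1]);o2,d2=ray("side",[u2]);d1=d1[0];d2=d2[0]
    A=np.c_[d1,-d2];s=np.linalg.lstsq(A,o2-o1,rcond=None)[0]
    p=o1+s[0]*d1;q=o2+s[1]*d2
    return (p+q)/2,np.linalg.norm(p-q)
E
python3 - <<'E'
from h import *
t=cv2.imread("pics/top0.png");s=cv2.imread("pics/side0.png")
for lo in (150,190):
  print(lo)
  for o in blobs(t,lo,(140,130,400,262)): print(o['bb'],o['area'],o['cen'].round(2),np.round(o['rect'][1],1),round(o['rect'][2],1))
for o in blobs(s,165,(140,130,400,300),20): print('side',o['bb'],o['area'],o['cen'].round(2))
for a,b in [((162.3,237.9),(168.7,155.5)),((212.7,216.7),(205.8,168)),((353.6,239.8),(249.5,269))]:
  p,e=tri(a,b);print(p.round(4),e.round(4))
E
```

```text
150
(np.int32(318), np.int32(139), np.int32(17), np.int32(16)) 96 [326.25 146.42] [19.4  4.9] 38.2
(np.int32(233), np.int32(142), np.int32(57), np.int32(13)) 332 [262.32 147.67] [12. 56.] 90.0
(np.int32(200), np.int32(145), np.int32(15), np.int32(14)) 167 [207.13 151.25] [13. 14.] 90.0
(np.int32(308), np.int32(145), np.int32(23), np.int32(22)) 269 [318.94 155.45] [21.1 14.1] 38.7
(np.int32(182), np.int32(162), np.int32(23), np.int32(24)) 303 [193.4  174.63] [18.7 20.2] 28.6
(np.int32(294), np.int32(171), np.int32(15), np.int32(15)) 175 [301.23 177.76] [14. 14.] 90.0
(np.int32(252), np.int32(199), np.int32(20), np.int32(34)) 374 [261.38 215.77] [32.7 13.5] 76.5
(np.int32(297), np.int32(206), np.int32(16), np.int32(32)) 329 [304.4  221.19] [31.8 13.4] 84.8
(np.int32(208), np.int32(211), np.int32(10), np.int32(11)) 85 [212.51 216.43] [ 9. 10.] 0.0
(np.int32(157), np.int32(233), np.int32(11), np.int32(11)) 92 [162.16 237.92] [10. 10.] 90.0
(np.int32(349), np.int32(235), np.int32(10), np.int32(10)) 68 [353.62 239.36] [9. 9.] 90.0
190
(np.int32(318), np.int32(140), np.int32(17), np.int32(1
[... 1623 characters left out ...]
nt32(6)) 33 [269.44 162.7 ]
side (np.int32(321), np.int32(162), np.int32(10), np.int32(11)) 40 [324.3  165.87]
side (np.int32(200), np.int32(166), np.int32(11), np.int32(6)) 41 [205.14 168.29]
side (np.int32(280), np.int32(176), np.int32(39), np.int32(28)) 187 [300.05 191.09]
side (np.int32(314), np.int32(200), np.int32(27), np.int32(21)) 309 [327.15 211.74]
side (np.int32(282), np.int32(211), np.int32(17), np.int32(10)) 134 [290.08 215.41]
side (np.int32(254), np.int32(224), np.int32(6), np.int32(5)) 20 [256.69 226.04]
side (np.int32(244), np.int32(265), np.int32(13), np.int32(8)) 54 [251.21 268.04]
[0.3519 0.3191 0.0411] 0.0008
[0.4249 0.1538 0.0575] 0.0006
[ 0.3623 -0.3163  0.0227] 0.0002
```

```bash
python3 - <<'E'
from h import *
t=cv2.imread("pics/top0.png")
B={}
for o in blobs(t,150,(140,130,400,262)): B[o['bb'][0]]=o
def w(uv,z): return onplane("top",uv,z)
for nm,k in (("pad_low",294),("pad_high",200)): 
    e=cv2.fitEllipse(B[k]['cnt']); print(nm,w([B[k]['cen'],e[0]],.018).round(4).tolist())
def quad(k,z,b=None):
    o=(b or B[k]); box=cv2.boxPoints(o['rect']); P=w(box,z)[:,:2]; 
    e0=P[1]-P[0];e1=P[2]-P[1]
    print(k,P.mean(0).round(4),np.linalg.norm(e0).round(4),np.degrees(np.arctan2(e0[1],e0[0])).round(1),np.linalg.norm(e1).round(4),np.degrees(np.arctan2(e1[1],e1[0])).round(1), 'cen',w([o['cen']],z).round(4))
print('ledges');quad(308,.042);quad(182,.074)
print('straps');quad(252,.014)
for o in blobs(t,95,(140,130,400,262),300,60): quad(o['bb'][0],.014 if o['bb'][1]>190 else .018,o)
crop(t,180,135,225,195,10,"pics/hp.png"); crop(t,285,135,340,195,10,"pics/lp.png")
s=cv2.imread("pics/side0.png");crop(s,225,120,345,240,6,"pics/sp.png")
E
```

```text
pad_low [[0.5697, -0.1394, 0.018], [0.5696, -0.1394, 0.018]]
pad_high [[0.6545, 0.1863, 0.018], [0.6544, 0.1863, 0.018]]
ledges
308 [ 0.646  -0.1942] 0.0493 -37.2 0.0717 -128.5 cen [[ 0.6438 -0.1965  0.042 ]]
182 [0.5596 0.2208] 0.067 -25.6 0.0627 -117.4 cen [[0.5602 0.2216 0.074 ]]
straps
252 [ 0.4365 -0.0061] 0.0459 -74.9 0.111 -165.3 cen [[ 0.4362 -0.0062  0.014 ]]
287 [ 0.6181 -0.1773] 0.1821 -37.5 0.0879 -128.9 cen [[ 0.6159 -0.1758  0.018 ]]
182 [0.6042 0.2063] 0.1685 -19.5 0.0904 -111.7 cen [[0.6104 0.2049 0.018 ]]
233 [6.709e-01 5.000e-04] 0.1942 -88.5 0.0499 -179.3 cen [[ 0.673 -0.004  0.018]]
252 [ 0.4369 -0.0063] 0.0495 -74.4 0.1135 -164.8 cen [[ 0.436  -0.0068  0.014 ]]
296 [ 0.4202 -0.1519] 0.0482 -82.2 0.1123 -173.3 cen [[ 0.4206 -0.1518  0.014 ]]
```

View pics/hp.png

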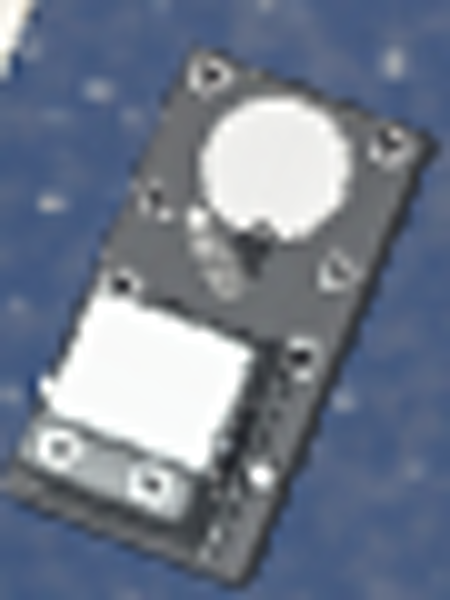

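View pics/lp.png

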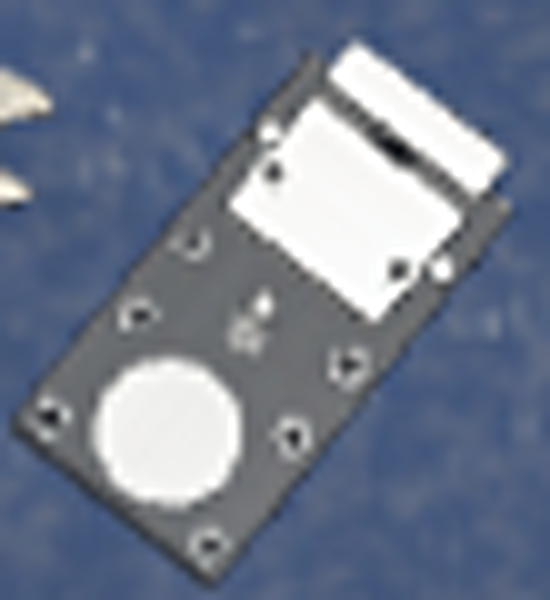

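View pics/sp.png

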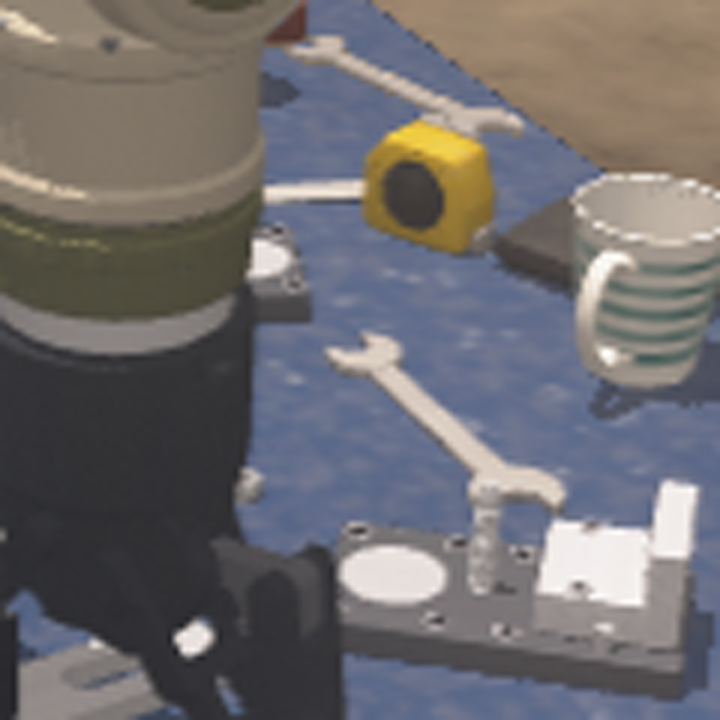

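```bash
cat >> h.py <<'E'
def rigid(src,dst):
    src=np.array(src,float)[:,:2];dst=np.array(dst,float)[:,:2]
    a=src-src.mean(0);b=dst-dst.mean(0)
    th=np.arctan2((a[:,0]*b[:,1]-a[:,1]*b[:,0]).sum(),(a*b).sum())
    R=np.array([[np.cos(th),-np.sin(th)],[np.sin(th),np.cos(th)]]);t=dst.mean(0)-R@src.mean(0)
    return th,t,(dst-src@R.T-t)
E
python3 - <<'E'
from h import *
for nm,org,zl,zt,pts in (
 ("low",(285,135),.042,.074,[((-.054,0),.018,(168,432)),((.015,.034),0,(232,205)),((.015,-.034),0,(375,320)),((.063,-.034),0,(465,220)),((.063,.034),0,(318,98)),((-.012,0),1,(264,298))]),
 ("high",(180,135),.074,.106,[((-.054,0),.018,(275,168)),((.015,.034),0,(255,350)),((.015,-.034),0,(105,295)),((.063,.034),0,(205,472)),((.063,-.034),0,(45,407)),((-.012,0),1,(198,212))])):
  S=[];D=[]
  for p,z,uv in pts:
    z=zl if z==0 else zt if z==1 else z
    px=[org[0]+(uv[0]+.5)/10-.5,org[1]+(uv[1]+.5)/10-.5]
    S.append(p);D.append(onplane("top",[px],z)[0])
  th,t,r=rigid(S,D);print(nm,np.degrees(th).round(2),t.round(4));print((r*1000).round(1).tolist())
  R=np.array([[np.cos(th),-np.sin(th)],[np.sin(th),np.cos(th)]])
  print('pad',R@[-.054,0]+t,'stud',R@[-.012,0]+t)
for uv,z in (((162.25,237.85),.04),((212.5,216.45),.056),((353.6,239.7),.024)): print(onplane("top",[uv],z).round(4))
E
```

```text
low -38.76 [ 0.6129 -0.1733]
[[-1.1, -0.4], [-1.8, -2.3], [2.2, 2.1], [0.3, 1.5], [-0.9, -1.4], [1.3, 0.5]]
pad [ 0.57079897 -0.13947287] stud [ 0.60355014 -0.16576661]
high 160.11 [0.6039 0.2043]
[[-0.6, 0.6], [-0.0, 6.5], [-5.9, -7.0], [3.8, 4.8], [1.1, -5.4], [1.5, 0.4]]
pad [0.65467207 0.18592231] stud [0.61517667 0.20020915]
[[0.3518 0.3196 0.04  ]]
[[0.4255 0.1547 0.056 ]]
[[ 0.3626 -0.316   0.024 ]]
```

```bash
python3 - <<'E'
import workcell; print([ (k,getattr(workcell,k)) for k in dir(workcell) if not k.startswith('__')])
E
```

```text
[('MotionError', <class 'workcell.MotionError'>), ('calibration', <function make.<locals>.<lambda> at 0x7f1534ec8680>), ('get_state', <function make.<locals>.<lambda> at 0x7f1534ec85e0>), ('hand_in', <function connect.<locals>.done at 0x7f1534e3f740>), ('hold_point_z', 0.0187), ('read_camera', <function make.<locals>.drawn_camera at 0x7f1534ec80e0>)]
```

>>> {"method": "jog_arm", "body": {
  "plan": [
    [0.0111,0.0201,-0.006,0,0,6.4],
    [0.0111,0.0201,-0.006,0,0,6.4],
    [0.0111,0.0201,-0.006,0,0,6.4],
    [0.0111,0.0201,-0.006,0,0,6.4],
    [0.0111,0.0201,-0.006,0,0,6.4],
    [0.0111,0.0201,-0.006,0,0,6.4],
    [0.0111,0.0201,-0.006,0,0,6.4],
    [0.0111,0.0201,-0.006,0,0,6.4],
    [0.0111,0.0201,-0.006,0,0,6.4],
    [0.0113,0.0197,-0.006,0,0,6.5]
  ],
  "hand": 0.8
}}

```text
clock: 1.1
tcp_pos: [0.3628, -0.3153, 0.1707]
orientation: [-0.0, 0.705, 0.709, 0.0]
wrist_force: [-0.4, 0.4, 0.0]
finger_gap: 0.068
```

Candidates: posts at top-view pixels (162,238) (height ≈41 mm → mid), (212,216) (≈57 mm → high) and (354,240) (≈23 mm → low). Straps: bare steel at (261,216) and (304,222). Look-alikes are yellow at (372,187) and green at (130,229) and (388,232), which stay untouched. I'll check the low post in a close crop.

```bash
python3 - <<'E'
from h import *
for n in ("side","top"):
    im=read_camera(n); cv2.imwrite(f"pics/{n}1.png",im[:,:,::-1])
t=cv2.imread("pics/top1.png");s=cv2.imread("pics/side1.png")
a=cv2.resize(s[130:290,150:350],None,fx=3,fy=3,interpolation=cv2.INTER_CUBIC); cv2.imwrite("pics/s1c.png",a)
crop(t,300,180,420,270,6,"pics/t1c.png")
E
```

```text
(no output)
```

View pics/s1c.png

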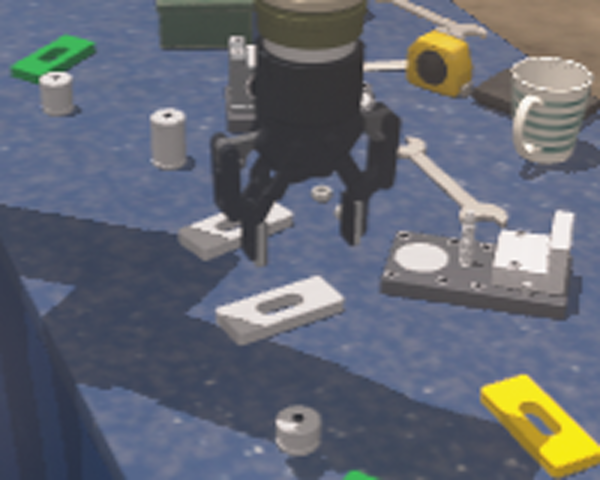

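View pics/t1c.png

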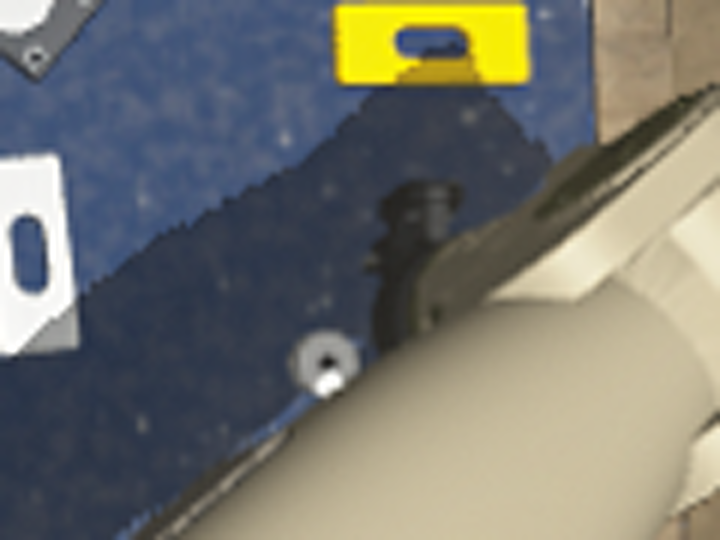

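```bash
python3 - <<'E'
from h import *
p=np.array([.3628,-.3153,.1707])
for n in("side","top"): print(n,proj(n,[p,p+[.034,0,.005],p-[.034,0,-.005],[.3626,-.316,.024]]).round(1).tolist())
E
```

```text
side [[250.9, 216.2], [264.7, 211.2], [236.8, 217.6], [249.6, 268.5]]
top [[364.4, 237.4], [364.7, 225.9], [365.0, 248.7], [353.6, 239.7]]
```

>>> {"method": "jog_arm", "body": {
  "plan": [
    [0,-0.0005,-0.03,0,0,0],
    [0,0,-0.035,0,0,0],
    [0,0,-0.035,0,0,0],
    [0,0,-0.03,0,0,0],
    [0,0,-0.02,0,0,0],
    [0,0,-0.011,0,0,0],
    [0,0,-0.006,0,0,0],
    [0,0,0,0,0,0],
    [0,0,0,0,0,0],
    [0,0,0,0,0,0]
  ]
}}

```text
clock: 2.2
tcp_pos: [0.3634, -0.3178, 0.0054]
orientation: [0.001, 0.707, 0.707, -0.0]
wrist_force: [0.3, 0.3, 0.3]
finger_gap: 0.0682
```

>>> {"method": "jog_arm", "body": {
  "plan": [
    [0,0,0,0,0,0],
    [0,0,0,0,0,0],
    [0,0,0,0,0,0],
    [0,0,0,0,0,0],
    [0,0,0,0,0,0],
    [0,0,0,0,0,0],
    [0,0,0,0,0,0],
    [0,0,0,0,0,0],
    [0,0,0,0,0,0],
    [0,0,0,0,0,0]
  ],
  "hand": 0,
  "force": 50
}}

```text
clock: 3.2
tcp_pos: [0.3629, -0.3173, 0.0051]
orientation: [0.0, 0.707, 0.707, -0.0]
wrist_force: [-1.2, 1.4, 5.5]
finger_gap: 0.0341
```

>>> {"method": "jog_arm", "body": {
  "plan": [
    [0,0,0.03,0,0,0],
    [0,0,0.045,0,0,0],
    [0.005,0.005,0.045,0,0,2],
    [0.025,0.022,0.015,0,0,7],
    [0.03,0.0255,0,0,0,7],
    [0.03,0.0255,0,0,0,7],
    [0.03,0.0255,0,0,0,7],
    [0.03,0.0255,0,0,0,7],
    [0.03,0.0255,0,0,0,7],
    [0.0271,0.0233,0,0,0,7.2]
  ]
}}

```text
clock: 4.2
tcp_pos: [0.5709, -0.1376, 0.1391]
orientation: [-0.0, 0.329, 0.944, 0.0]
wrist_force: [-0.5, -0.9, -1.6]
finger_gap: 0.0343
```

>>> {"method": "jog_arm", "body": {
  "plan": [
    [0,0,-0.02,0,0,0],
    [0,0,-0.025,0,0,0],
    [0,0,-0.02,0,0,0],
    [0,0,-0.015,0,0,0],
    [0,0,0,0,0,0],
    [0,0,0,0,0,0],
    [0,0,0,0,0,0],
    [0,0,0,0,0,0],
    [0,0,0,0,0,0],
    [0,0,0,0,0,0]
  ]
}}

```text
clock: 5.2
tcp_pos: [0.5702, -0.1394, 0.0599]
orientation: [0.001, 0.332, 0.943, 0.0]
wrist_force: [-0.1, 0.4, -1.3]
finger_gap: 0.0343
```

```bash
python3 - <<'E'
from h import *
for n in ("side",):
    im=read_camera(n)[:,:,::-1]; cv2.imwrite(f"pics/{n}2.png",im); crop(im,180,120,360,260,4,"pics/s2c.png")
st=get_state();print(st['tcp_pos'],st['orientation'],st['joint_pos'])
E
```

```text
[ 0.57005584 -0.1392928   0.05974165] [3.57772466e-04 3.31815471e-01 9.43344244e-01 4.15784560e-05] [-3.76462630e-01  4.39300076e-01 -2.06437191e-01  9.24347216e-01
  1.10448449e-04  2.99992316e-01]
```

View pics/s2c.png

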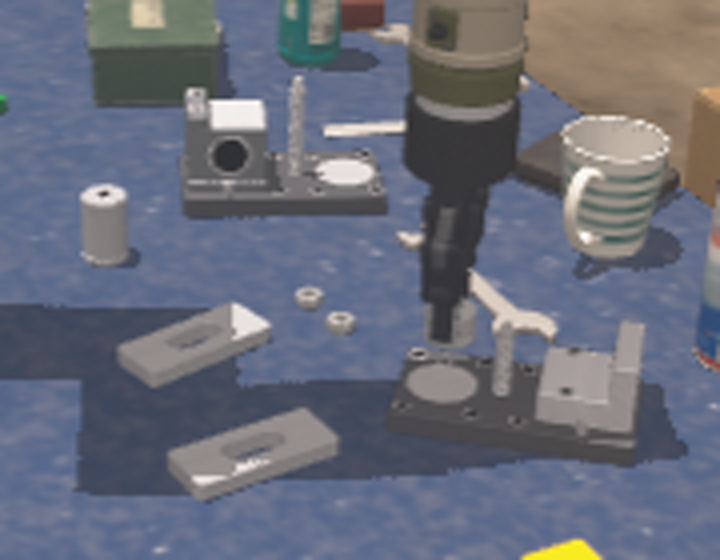

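>>> {"method": "jog_arm", "body": {
  "plan": [
    [0,0,-0.012,0,0,0],
    [0,0,-0.01,0,0,0],
    [0,0,-0.006,0,0,0],
    [0,0,-0.004,0,0,0],
    [0,0,-0.003,0,0,0],
    [0,0,-0.0015,0,0,0],
    [0,0,0,0,0,0],
    [0,0,0,0,0,0],
    [0,0,0,0,0,0],
    [0,0,0,0,0,0]
  ]
}}

```text
clock: 6.25
tcp_pos: [0.57, -0.1392, 0.0232]
orientation: [0.0, 0.332, 0.943, 0.0]
wrist_force: [-1.0, 1.1, 2.0]
finger_gap: 0.0342
```

```bash
python3 - <<'E'
from h import *
def c(u,v): return (180+(u+.5)/4-.5,120+(v+.5)/4-.5)
def tl(u,v): return (285+(u+.5)/10-.5,135+(v+.5)/10-.5)
def th(u,v): return (180+(u+.5)/10-.5,135+(v+.5)/10-.5)
print(tri(tl(264,298),c(502,321)), tri(th(198,212),c(297,78)))
print('pad',tri(tl(168,432),c(441,383)),tri(th(275,168),c(345,172)))
E
```

```text
(array([ 0.60187003, -0.16390127,  0.07557682]), np.float64(0.005570668385577476)) (array([0.61484755, 0.20120929, 0.10623549]), np.float64(0.003784087238385333))
pad (array([ 0.56907064, -0.13954518,  0.01828244]), np.float64(0.001290200277646384)) (array([0.65377987, 0.18658309, 0.018505  ]), np.float64(0.000421377738700514))
```

>>> {"method": "jog_arm", "body": {
  "plan": [
    [0,0,0,0,0,0],
    [0,0,0,0,0,0],
    [0,0,0,0,0,0],
    [0,0,0,0,0,0],
    [0,0,0,0,0,0],
    [0,0,0.015,0,0,0],
    [0,0,0.035,0,0,0],
    [0,0,0.045,0,0,0],
    [0,0,0.045,0,0,0],
    [0,0,0.01,0,0,0]
  ],
  "hand": 0.8
}}

```text
clock: 7.25
tcp_pos: [0.5727, -0.1403, 0.1788]
orientation: [0.005, 0.332, 0.943, -0.0]
wrist_force: [0.0, 0.6, 0.6]
finger_gap: 0.0683
```

>>> {"method": "jog_arm", "body": {
  "plan": [
    [-0.008,0.015,0,0,0,0],
    [-0.0155,0.0315,0,0,0,2.7],
    [-0.0175,0.0355,0,0,0,2.7],
    [-0.0175,0.0355,0,0,0,2.7],
    [-0.0175,0.0355,0,0,0,2.7],
    [-0.0175,0.0355,0,0,0,2.7],
    [-0.0175,0.0355,0,0,0,2.7],
    [-0.0175,0.0355,0,0,0,2.7],
    [-0.0142,0.029,0,0,0,0],
    [-0.002,0.0055,-0.01,0,0,0]
  ]
}}

```text
clock: 8.25
tcp_pos: [0.4239, 0.1572, 0.1632]
orientation: [0.0, 0.171, 0.985, 0.001]
wrist_force: [-0.1, -0.5, 0.3]
finger_gap: 0.0683
```

```bash
python3 - <<'E'
from h import *
for n in ("side","top"):
    im=read_camera(n)[:,:,::-1]; cv2.imwrite(f"pics/{n}3.png",im)
s=cv2.imread("pics/side3.png");t=cv2.imread("pics/top3.png")
crop(s,180,120,360,260,4,"pics/s3c.png");crop(t,180,130,360,250,4,"pics/t3c.png")
st=get_state();print(st['tcp_pos'],st['orientation'])
for o in blobs(t,150,(140,130,400,262)): print([int(v) for v in o['bb']],o['area'],o['cen'].round(2))
E
```

```text
[0.42388031 0.15530735 0.16136993] [-9.33856809e-04  1.71257869e-01  9.85225692e-01 -4.54736594e-04]
[318, 139, 17, 16] 95 [326.18 146.41]
[233, 142, 57, 13] 329 [262.38 147.68]
[200, 145, 15, 14] 166 [207.15 151.27]
[308, 145, 23, 22] 268 [318.92 155.47]
[385, 149, 14, 10] 85 [390.4  154.02]
[188, 163, 8, 6] 25 [190.98 165.9 ]
[294, 171, 15, 15] 157 [301.23 177.79]
[159, 176, 12, 50] 361 [164.28 200.1 ]
[255, 199, 17, 33] 213 [263.77 213.  ]
[297, 206, 16, 33] 369 [304.49 221.96]
[157, 233, 8, 11] 62 [160.5  237.73]
```

View pics/s3c.png

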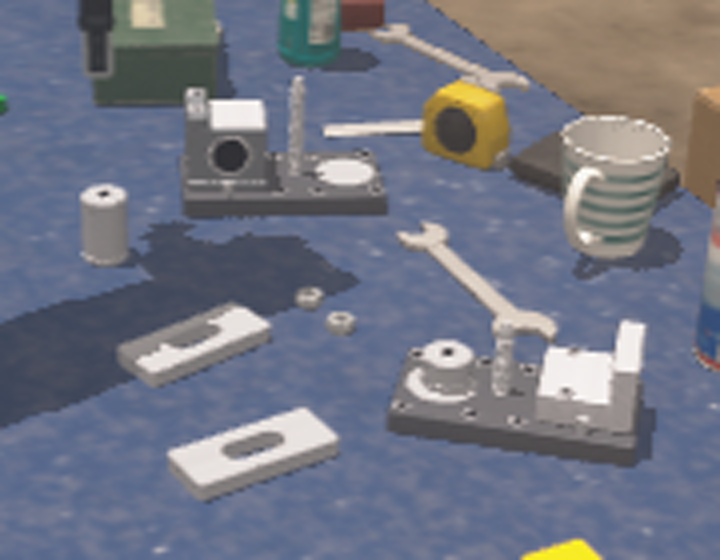

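View pics/t3c.png

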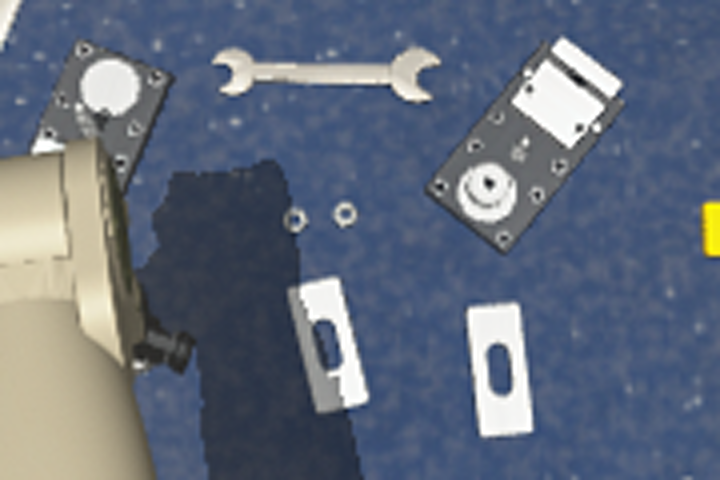

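```bash
python3 - <<'E'
from h import *
a=(180+487.5/4-.5,130+184.5/4-.5); b=(180+447.5/4-.5,120+353.5/4-.5)
print(onplane("top",[a],.042),tri(a,b)); print(onplane("side",[b],.042))
# strap b again, both views
t=cv2.imread("pics/top3.png")
for o in blobs(t,150,(290,195,320,250)):
    P=onplane("top",cv2.boxPoints(o['rect']),.014)[:,:2];e=np.diff(P,axis=0);print(P.mean(0),np.linalg.norm(e,axis=1),np.degrees(np.arctan2(e[:,1],e[:,0])))
    hull=o['cnt'].reshape(-1,2)
for nm,pts in(("b",[(168,458),(308,408),(338,438),(203,490)]),("a",[(118,348),(235,303),(271,324),(152,373)])):
    P=onplane("side",[(180+(u+.5)/4-.5,120+(v+.5)/4-.5) for u,v in pts],.014)[:,:2];e=np.diff(np.r_[P,P[:1]],axis=0)
    print(nm,P.mean(0),np.linalg.norm(e,axis=1).round(4),np.degrees(np.arctan2(e[:,1],e[:,0])).round(1))
E
```

```text
[[ 0.57237317 -0.13729923  0.042     ]] (array([ 0.5726336 , -0.13743373,  0.04095595]), np.float64(0.00011301552278434458))
[[ 0.57181355 -0.13890056  0.042     ]]
[ 0.41949152 -0.1523679 ] [0.04590321 0.11079574 0.04539215] [ -82.18559407 -173.30735375   97.67439556]
b [ 0.41782817 -0.15628166] [0.1131 0.0414 0.1089 0.0432] [   9.4  -85.9 -169.6  100. ]
a [ 0.43538287 -0.00745287] [0.1075 0.0407 0.1101 0.0424] [  14.5  -72.3 -164.6  104.2]
```

>>> {"method": "jog_arm", "body": {
  "plan": [
    [0.001,-0.0005,-0.025,0,0,0],
    [0,0,-0.035,0,0,0],
    [0,0,-0.032,0,0,0],
    [0,0,-0.025,0,0,0],
    [0,0,-0.014,0,0,0],
    [0,0,-0.0065,0,0,0],
    [0,0,0,0,0,0],
    [0,0,0,0,0,0],
    [0,0,0,0,0,0],
    [0,0,0,0,0,0]
  ]
}}

```text
clock: 9.35
tcp_pos: [0.427, 0.1544, 0.0262]
orientation: [0.001, 0.172, 0.985, 0.0]
wrist_force: [1.0, -1.4, 0.3]
finger_gap: 0.0685
```

>>> {"method": "jog_arm", "body": {
  "plan": [
    [0,0,0,0,0,0],
    [0,0,0,0,0,0],
    [0,0,0,0,0,0],
    [0,0,0,0,0,0],
    [0,0,0,0,0,0],
    [0,0,0,0,0,0],
    [0,0,0,0,0,0],
    [0,0,0,0,0,0],
    [0,0,0,0,0,0],
    [0,0,0,0,0,0]
  ],
  "hand": 0,
  "force": 60
}}

```text
clock: 10.35
tcp_pos: [0.4263, 0.1541, 0.0259]
orientation: [0.0, 0.172, 0.985, -0.0]
wrist_force: [-1.3, -2.1, 5.8]
finger_gap: 0.0346
```

>>> {"method": "jog_arm", "body": {
  "plan": [
    [0,0,0.025,0,0,0],
    [0,0,0.04,0,0,0],
    [0,0,0.045,0,0,0],
    [0.01,0.0012,0.025,0,0,0],
    [0.03,0.004,0,0,0,0],
    [0.04,0.0057,0,0,0,0],
    [0.045,0.0065,0,0,0,0],
    [0.045,0.0065,0,0,0,0],
    [0.04,0.0057,0,0,0,0],
    [0.0182,0.0026,0,0,0,0]
  ]
}}

```text
clock: 11.35
tcp_pos: [0.657, 0.1867, 0.1582]
orientation: [-0.0, 0.173, 0.985, -0.0]
wrist_force: [-1.2, 0.2, -4.0]
finger_gap: 0.0343
```

>>> {"method": "jog_arm", "body": {
  "plan": [
    [0,0,0,0,0,0],
    [0,0,-0.02,0,0,0],
    [0,0,-0.025,0,0,0],
    [0,0,-0.02,0,0,0],
    [0,0,-0.01,0,0,0],
    [0,0,0,0,0,0],
    [0,0,0,0,0,0],
    [0,0,0,0,0,0],
    [0,0,0,0,0,0],
    [0,0,0,0,0,0]
  ]
}}

```text
clock: 12.35
tcp_pos: [0.6549, 0.1866, 0.0864]
orientation: [0.001, 0.172, 0.985, 0.0]
wrist_force: [-1.0, 0.1, -4.2]
finger_gap: 0.0346
```

```bash
python3 - <<'E'
from h import *
for n in ("side",):
    im=read_camera(n)[:,:,::-1]; cv2.imwrite(f"pics/{n}4.png",im); crop(im,180,80,360,220,4,"pics/s4c.png")
st=get_state();print(st['tcp_pos'],st['orientation'],st['wrist_force'])
E
```

```text
[0.65478498 0.18657056 0.08612765] [6.20835770e-04 1.72412587e-01 9.85024592e-01 2.61787080e-04] [ 0.29530428  0.10775474 -4.07618399]
```

View pics/s4c.png

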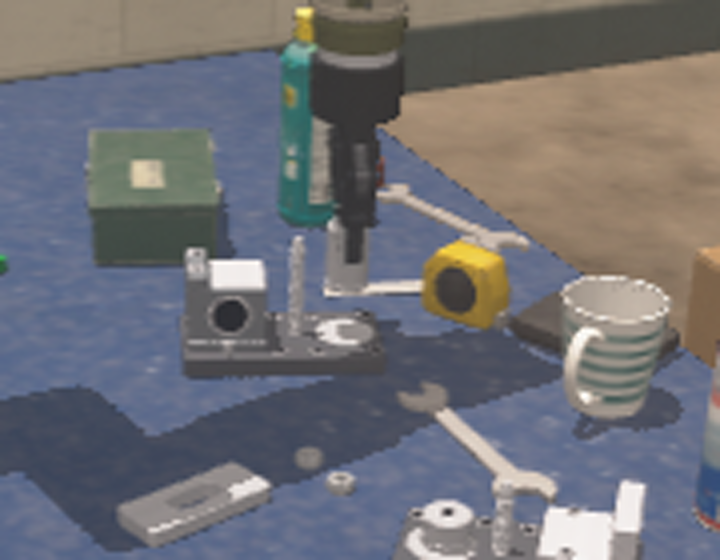

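>>> {"method": "jog_arm", "body": {
  "plan": [
    [0,0,-0.012,0,0,0],
    [0,0,-0.012,0,0,0],
    [0,0,-0.008,0,0,0],
    [0,0,-0.005,0,0,0],
    [0,0,-0.003,0,0,0],
    [0,0,-0.0015,0,0,0],
    [0,0,-0.0007,0,0,0],
    [0,0,0,0,0,0],
    [0,0,0,0,0,0],
    [0,0,0,0,0,0]
  ]
}}

```text
clock: 13.4
tcp_pos: [0.6545, 0.1865, 0.044]
orientation: [0.0, 0.172, 0.985, 0.0]
wrist_force: [-4.9, -1.1, 5.4]
finger_gap: 0.0347
```

>>> {"method": "jog_arm", "body": {
  "plan": [
    [0,0,0,0,0,0],
    [0,0,0,0,0,0],
    [0,0,0,0,0,0],
    [0,0,0,0,0,0],
    [0,0,0,0,0,0],
    [0,0,0.015,0,0,0],
    [0,0,0.035,0,0,0],
    [0,0,0.045,0,0,0],
    [0,0,0.045,0,0,0],
    [0,0,0.01,0,0,0]
  ],
  "hand": 0.8
}}

```text
clock: 14.4
tcp_pos: [0.6572, 0.187, 0.2]
orientation: [0.005, 0.172, 0.985, 0.002]
wrist_force: [0.1, 0.1, 0.5]
finger_gap: 0.0685
```

>>> {"method": "jog_arm", "body": {
  "plan": [
    [-0.01,-0.009,0,0,0,2.6],
    [-0.024,-0.0212,0,0,0,4],
    [-0.027,-0.0238,-0.004,0,0,4],
    [-0.027,-0.0238,-0.006,0,0,4],
    [-0.027,-0.0238,-0.006,0,0,4],
    [-0.027,-0.0238,-0.006,0,0,4],
    [-0.027,-0.0238,-0.006,0,0,4],
    [-0.027,-0.0238,-0.006,0,0,4],
    [-0.0223,-0.02,-0.01,0,0,4],
    [0,0,-0.01,0,0,0]
  ]
}}

```text
clock: 15.4
tcp_pos: [0.4332, -0.0078, 0.1386]
orientation: [-0.001, -0.127, 0.992, 0.0]
wrist_force: [0.5, -0.7, 0.3]
finger_gap: 0.0683
```

```bash
python3 - <<'E'
from h import *
for n in ("side","top"):
    im=read_camera(n)[:,:,::-1]; cv2.imwrite(f"pics/{n}5.png",im)
s=cv2.imread("pics/side5.png");t=cv2.imread("pics/top5.png")
crop(s,180,120,360,260,4,"pics/s5c.png");crop(t,180,130,360,250,4,"pics/t5c.png")
st=get_state();print(st['tcp_pos'],st['orientation'])
E
```

```text
[ 0.43508153 -0.00663197  0.13807114] [-6.27583128e-04 -1.27296147e-01  9.91864469e-01  4.14873628e-04]
```

View pics/s5c.png

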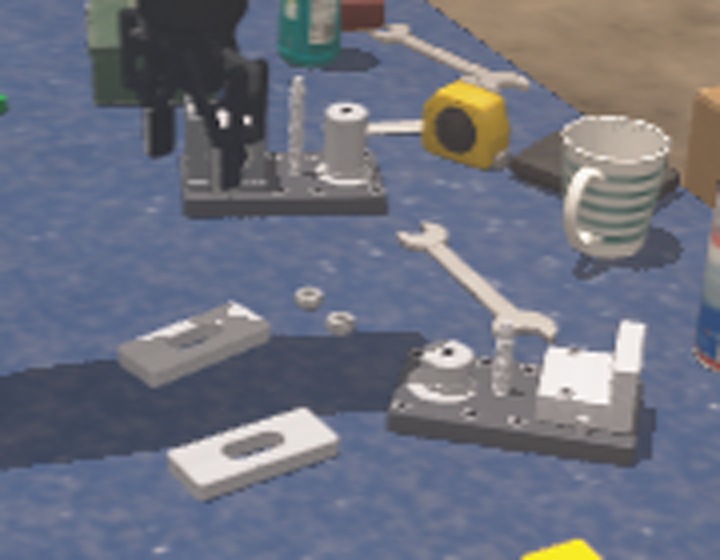

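View pics/t5c.png

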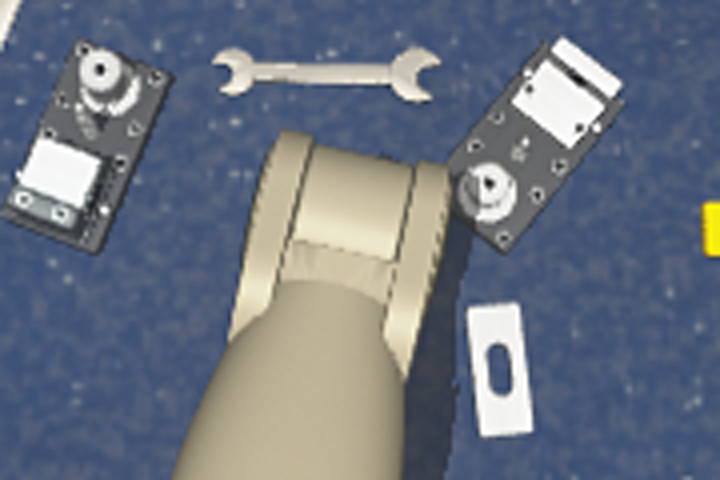

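>>> {"method": "jog_arm", "body": {
  "plan": [
    [0.001,0,-0.025,0,0,0.2],
    [0,0,-0.035,0,0,0],
    [0,0,-0.032,0,0,0],
    [0,0,-0.022,0,0,0],
    [0,0,-0.012,0,0,0],
    [0,0,-0.006,0,0,0],
    [0,0,-0.003,0,0,0],
    [0,0,0,0,0,0],
    [0,0,0,0,0,0],
    [0,0,0,0,0,0]
  ]
}}

```text
clock: 16.5
tcp_pos: [0.4378, -0.0066, 0.0048]
orientation: [0.001, -0.13, 0.992, -0.0]
wrist_force: [-0.4, 0.5, -0.2]
finger_gap: 0.0682
```

>>> {"method": "jog_arm", "body": {
  "plan": [
    [0,0,0,0,0,0],
    [0,0,0,0,0,0],
    [0,0,0,0,0,0],
    [0,0,0,0,0,0],
    [0,0,0,0,0,0],
    [0,0,0,0,0,0],
    [0,0,0,0,0,0],
    [0,0,0,0,0,0],
    [0,0,0,0,0,0],
    [0,0,0,0,0,0]
  ],
  "hand": 0,
  "force": 70
}}

```text
clock: 17.5
tcp_pos: [0.4375, -0.0068, 0.0051]
orientation: [0.001, -0.13, 0.992, -0.0]
wrist_force: [-2.5, -0.1, 8.2]
finger_gap: 0.0435
```

```bash
python3 - <<'E'
from h import *
a=(180+99.5/4-.5,130+68.5/4-.5); b=(180+347.5/4-.5,120+110.5/4-.5)
print(onplane("top",[a],.074),tri(a,b)); print(onplane("side",[b],.074))
E
```

```text
[[0.65597931 0.18964452 0.074     ]] (array([0.65523279, 0.18971264, 0.07491948]), np.float64(0.0010525657902300065))
[[0.65557879 0.19150686 0.074     ]]
```

>>> {"method": "jog_arm", "body": {
  "plan": [
    [0,0,0.02,0,0,0],
    [0,0,0.035,0,0,0],
    [0,0,0.04,0,0,0],
    [0,0,0.04,0,0,0],
    [0.009,0.0105,0.02,0,0,-2],
    [0.017,0.0198,0,0,0,-4],
    [0.02,0.0234,0,0,0,-5],
    [0.02,0.0234,0,0,0,-5],
    [0.02,0.0234,0,0,0,-5],
    [0.02,0.0234,0,0,0,-5]
  ]
}}

```text
clock: 18.5
tcp_pos: [0.5428, 0.1183, 0.1581]
orientation: [-0.001, 0.098, 0.995, -0.0]
wrist_force: [0.8, -0.5, -3.7]
finger_gap: 0.0436
```

>>> {"method": "jog_arm", "body": {
  "plan": [
    [0.02,0.0234,0,0,0,-4],
    [0.02,0.0234,0,0,0,-3],
    [0.017,0.0198,0,0,0,-1.8],
    [0.0105,0.012,0,0,0,0],
    [0.004,0.0048,0,0,0,0],
    [0,0,0,0,0,0],
    [0,0,0,0,0,0],
    [0,0,0,0,0,0],
    [0,0,0,0,0,0],
    [0,0,0,0,0,0]
  ]
}}

```text
clock: 19.5
tcp_pos: [0.6144, 0.2003, 0.1595]
orientation: [0.0, 0.173, 0.985, 0.0]
wrist_force: [0.4, 0.1, -4.8]
finger_gap: 0.0435
```

```bash
python3 - <<'E'
from h import *
for n in ("side","top"):
    im=read_camera(n)[:,:,::-1]; cv2.imwrite(f"pics/{n}6.png",im)
s=cv2.imread("pics/side6.png");t=cv2.imread("pics/top6.png")
crop(s,200,80,320,190,6,"pics/s6c.png");crop(t,170,110,270,200,6,"pics/t6c.png")
st=get_state();print(st['tcp_pos'],st['orientation'],st['wrist_force'],st['ft_torque'])
E
```

```text
[0.61449586 0.20049049 0.15941256] [1.67147171e-04 1.72602181e-01 9.84991600e-01 8.58952782e-05] [ 0.49058558  0.52128043 -5.18393401] [-0.03059046 -0.04544086 -0.03945373]
```

View pics/s6c.png

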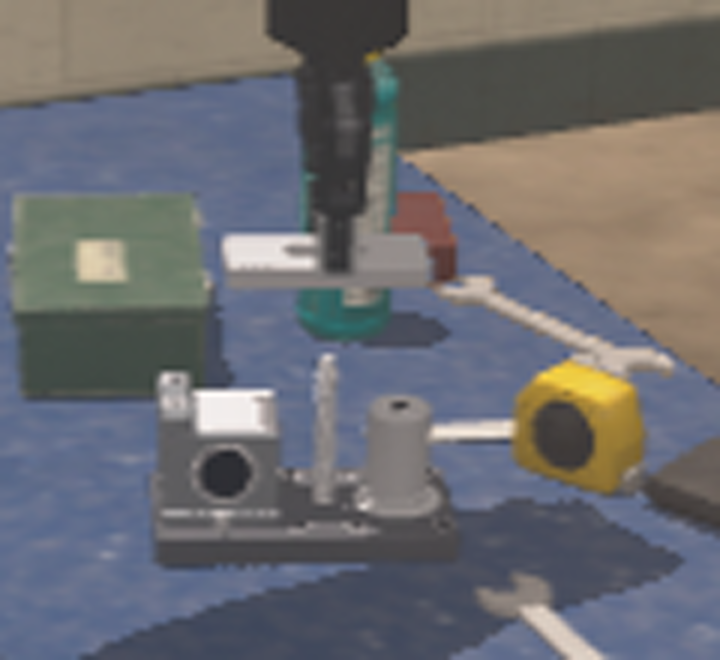

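View pics/t6c.png

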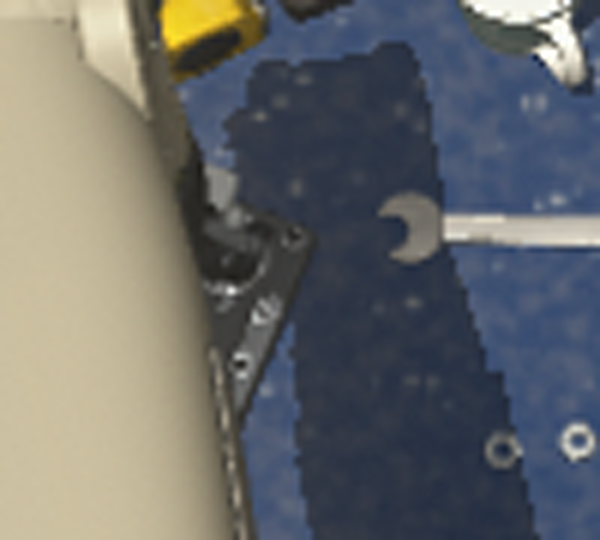

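```bash
python3 - <<'E'
from h import *
P=proj("side",[[.6145,.2005,.106],[.6145,.2005,.018],[.6145,.2005,.159],[.6145,.2005,.169]])
print(((P-[200,80]+.5)*6-.5).round(0))
th=np.radians(160.1);u=np.array([np.cos(th),np.sin(th)]);v=np.array([-u[1],u[0]])
# strap bottom/top corners expected at TCP z .1594 -> underside .154
for z in(.1545,.1685):
  Q=[np.r_[np.array([.6145,.2005])+a*.055*u+b*.023*v,z] for a,b in((1,1),(1,-1),(-1,1),(-1,-1))]
  print(z,((proj("side",Q)-[200,80]+.5)*6-.5).round(0).tolist())
E
```

```text
[[329. 358.]
 [325. 501.]
 [332. 268.]
 [332. 251.]]
0.1545 [[233.0, 293.0], [228.0, 261.0], [437.0, 291.0], [427.0, 259.0]]
0.1685 [[233.0, 268.0], [228.0, 237.0], [438.0, 266.0], [428.0, 235.0]]
```

>>> {"method": "jog_arm", "body": {
  "plan": [
    [0,0,-0.012,0,0,0],
    [0,0,-0.016,0,0,0],
    [0,0,-0.01,0,0,0],
    [0,0,-0.006,0,0,0],
    [0,0,-0.003,0,0,0],
    [0,0,-0.003,0,0,0],
    [0,0,-0.003,0,0,0],
    [0,0,-0.003,0,0,0],
    [0,0,-0.003,0,0,0],
    [0,0,0,0,0,0]
  ]
}}

```text
clock: 20.6
tcp_pos: [0.6143, 0.2007, 0.0997]
orientation: [-0.0, 0.172, 0.985, -0.0]
wrist_force: [0.2, -0.2, -5.2]
finger_gap: 0.0435
```

```bash
python3 - <<'E'
from h import *
im=read_camera("side")[:,:,::-1]; cv2.imwrite("pics/side7.png",im); crop(im,200,80,320,190,6,"pics/s7c.png")
st=get_state();print(st['tcp_pos'],st['wrist_force'],st['ft_torque'])
E
```

```text
[0.6143941  0.20079542 0.09994821] [ 0.3720899  -0.40513443 -4.19028663] [-0.00590834  0.00395567  0.00280267]
```

View pics/s7c.png

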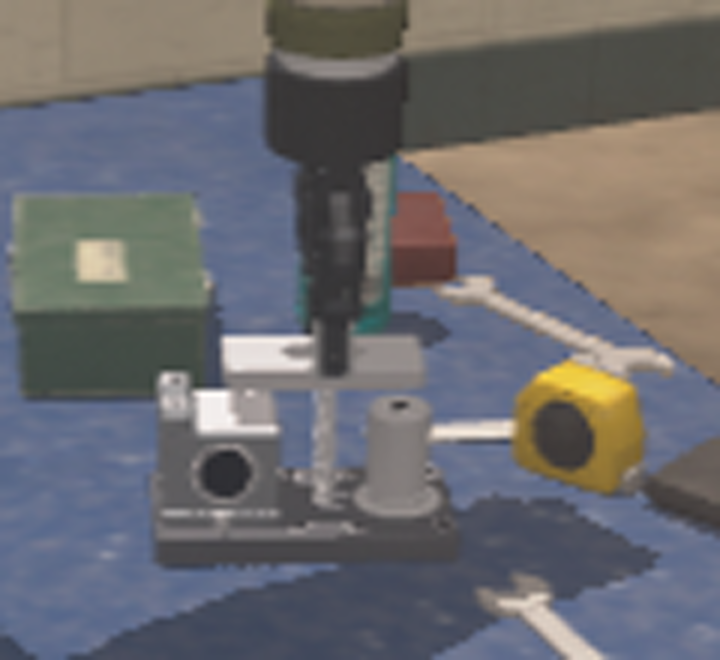

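>>> {"method": "jog_arm", "body": {
  "plan": [
    [0,0,-0.004,0,0,0],
    [0,0,-0.005,0,0,0],
    [0,0,-0.004,0,0,0],
    [0,0,-0.003,0,0,0],
    [0,0,-0.002,0,0,0],
    [0,0,-0.0015,0,0,0],
    [0,0,-0.001,0,0,0],
    [0,0,0,0,0,0],
    [0,0,0,0,0,0],
    [0,0,0,0,0,0]
  ]
}}

```text
clock: 21.65
tcp_pos: [0.6147, 0.2008, 0.0798]
orientation: [0.0, 0.172, 0.985, 0.0]
wrist_force: [0.2, 0.3, -4.7]
finger_gap: 0.0436
```

No contact yet, so I'll ease down further.

>>> {"method": "jog_arm", "body": {
  "plan": [
    [0,0,-0.0006,0,0,0],
    [0,0,-0.0004,0,0,0],
    [0,0,-0.0003,0,0,0],
    [0,0,0,0,0,0],
    [0,0,0,0,0,0],
    [0,0,0,0,0,0],
    [0,0,0,0,0,0],
    [0,0,0,0,0,0],
    [0,0,0,0,0,0],
    [0,0,0,0,0,0]
  ]
}}

```text
clock: 22.65
tcp_pos: [0.6148, 0.2008, 0.0792]
orientation: [0.0, 0.172, 0.985, 0.0]
wrist_force: [-3.0, -0.2, 6.2]
finger_gap: 0.0432
```

>>> {"method": "jog_arm", "body": {
  "plan": [
    [0,0,0,0,0,0],
    [0,0,0,0,0,0],
    [0,0,0,0,0,0],
    [0,0,0,0,0,0],
    [0,0,0,0,0,0],
    [0,0,0.015,0,0,0],
    [0,0,0.03,0,0,0],
    [0,0,0.035,0,0,0],
    [0,0,0.03,0,0,0],
    [0,0,0.01,0,0,0]
  ],
  "hand": 0.8
}}

```text
clock: 23.65
tcp_pos: [0.6163, 0.2012, 0.2023]
orientation: [0.003, 0.172, 0.985, 0.001]
wrist_force: [0.8, 0.3, 0.6]
finger_gap: 0.0684
```

>>> {"method": "jog_arm", "body": {
  "plan": [
    [-0.008,-0.0145,0,0,0,3],
    [-0.018,-0.0326,0,0,0,3],
    [-0.022,-0.0398,0,0,0,3],
    [-0.022,-0.0398,0,0,0,3],
    [-0.022,-0.0398,-0.006,0,0,3],
    [-0.022,-0.0398,-0.01,0,0,3],
    [-0.022,-0.0398,-0.012,0,0,3],
    [-0.022,-0.0398,-0.012,0,0,3],
    [-0.022,-0.0398,-0.01,0,0,3],
    [-0.0155,-0.0276,-0.01,0,0,0]
  ]
}}

```text
clock: 24.65
tcp_pos: [0.4171, -0.1541, 0.1372]
orientation: [-0.0, -0.062, 0.998, 0.0]
wrist_force: [0.5, 0.5, 0.5]
finger_gap: 0.0685
```

```bash
python3 - <<'E'
from h import *
for n in ("side","top"):
    im=read_camera(n)[:,:,::-1]; cv2.imwrite(f"pics/{n}8.png",im)
s=cv2.imread("pics/side8.png");t=cv2.imread("pics/top8.png")
crop(s,180,110,340,250,4,"pics/s8c.png");crop(t,170,130,270,250,5,"pics/t8c.png")
st=get_state();print(st['tcp_pos'],st['orientation'])
E
```

```text
[ 0.41621742 -0.15453378  0.13638332] [-1.58492636e-03 -5.95946777e-02  9.98221227e-01  5.86202667e-04]
```

View pics/s8c.png

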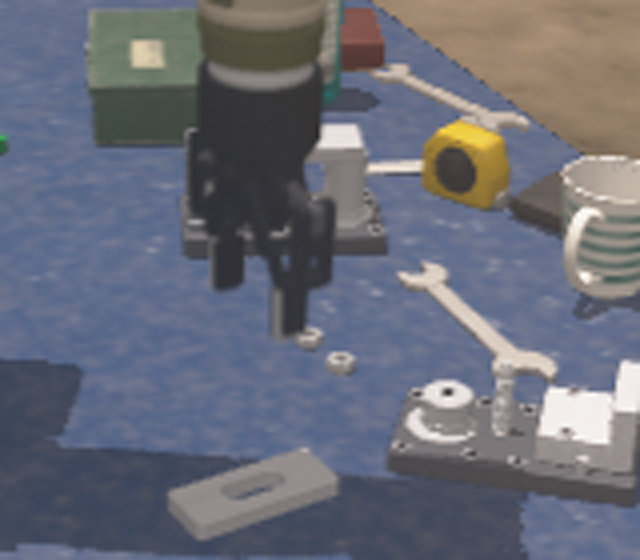

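View pics/t8c.png

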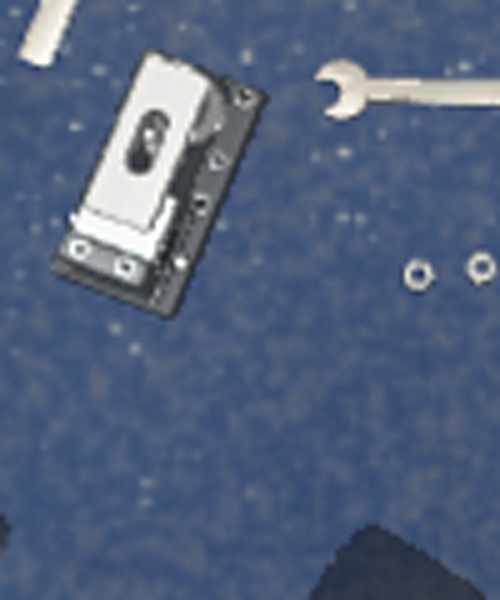

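>>> {"method": "jog_arm", "body": {
  "plan": [
    [0,0,-0.025,0,0,0],
    [0,0,-0.035,0,0,0],
    [0,0,-0.032,0,0,0],
    [0,0,-0.022,0,0,0],
    [0,0,-0.012,0,0,0],
    [0,0,-0.006,0,0,0],
    [0,0,-0.003,0,0,0],
    [0,0,0,0,0,0],
    [0,0,0,0,0,0],
    [0,0,0,0,0,0]
  ]
}}

```text
clock: 25.75
tcp_pos: [0.4197, -0.1528, 0.004]
orientation: [0.001, -0.062, 0.998, -0.0]
wrist_force: [0.0, -0.8, -0.3]
finger_gap: 0.0681
```

>>> {"method": "jog_arm", "body": {
  "plan": [
    [0,0,0,0,0,0],
    [0,0,0,0,0,0],
    [0,0,0,0,0,0],
    [0,0,0,0,0,0],
    [0,0,0,0,0,0],
    [0,0,0,0,0,0],
    [0,0,0,0,0,0],
    [0,0,0,0,0,0],
    [0,0,0,0,0,0],
    [0,0,0,0,0,0]
  ],
  "hand": 0,
  "force": 70
}}

```text
clock: 26.75
tcp_pos: [0.4195, -0.153, 0.0044]
orientation: [0.001, -0.062, 0.998, -0.001]
wrist_force: [-1.5, 0.7, 7.8]
finger_gap: 0.0435
```

>>> {"method": "jog_arm", "body": {
  "plan": [
    [0,0,0.02,0,0,0],
    [0,0,0.035,0,0,0],
    [0,0,0.04,0,0,0],
    [0.006,0,0.025,0,0,-3],
    [0.02,-0.0015,0,0,0,-7],
    [0.03,-0.0022,0,0,0,-7],
    [0.035,-0.0025,0,0,0,-7],
    [0.035,-0.0025,0,0,0,-7],
    [0.03,-0.0022,0,0,0,-7],
    [0.02,-0.0016,0,0,0,-6]
  ]
}}

```text
clock: 27.75
tcp_pos: [0.5964, -0.1649, 0.122]
orientation: [-0.001, 0.318, 0.948, 0.0]
wrist_force: [-0.9, 0.0, -5.3]
finger_gap: 0.0435
```

>>> {"method": "jog_arm", "body": {
  "plan": [
    [0.007,-0.0002,-0.005,0,0,-1.7],
    [0,0,-0.01,0,0,0],
    [0,0,-0.01,0,0,0],
    [0,0,-0.005,0,0,0],
    [0,0,0,0,0,0],
    [0,0,0,0,0,0],
    [0,0,0,0,0,0],
    [0,0,0,0,0,0],
    [0,0,0,0,0,0],
    [0,0,0,0,0,0]
  ]
}}

```text
clock: 28.75
tcp_pos: [0.6022, -0.1653, 0.0936]
orientation: [0.0, 0.33, 0.944, 0.0]
wrist_force: [0.1, 0.2, -3.7]
finger_gap: 0.0437
```

```bash
python3 - <<'E'
from h import *
im=read_camera("side")[:,:,::-1]; cv2.imwrite("pics/side9.png",im); crop(im,250,140,370,250,6,"pics/s9c.png")
st=get_state();p=st['tcp_pos'];print(p,st['orientation'],st['wrist_force'],st['ft_torque'])
f=lambda P:((proj("side",P)-[250,140]+.5)*6-.5).round(0).tolist()
print(f([[.6027,-.1657,.074],[.6027,-.1657,.018],p]))
th=np.radians(141.3);u=np.array([np.cos(th),np.sin(th)]);v=np.array([-u[1],u[0]])
for z in(p[2]-.0044,p[2]+.0096):
  print(f([np.r_[p[:2]+a*.055*u+b*.023*v,z] for a,b in((1,1),(1,-1),(-1,1),(-1,-1))]))
E
```

```text
[ 0.60215081 -0.16525293  0.09353849] [1.96769377e-04 3.30168192e-01 9.43922097e-01 3.59743315e-05] [ 0.38896897 -0.72812385 -4.3910779 ] [ 0.03470633  0.01441116 -0.02087252]
[[343.0, 365.0], [333.0, 468.0], [344.0, 328.0]]
[[216.0, 344.0], [234.0, 296.0], [459.0, 378.0], [470.0, 329.0]]
[[217.0, 317.0], [235.0, 270.0], [462.0, 351.0], [473.0, 302.0]]
```

View pics/s9c.png

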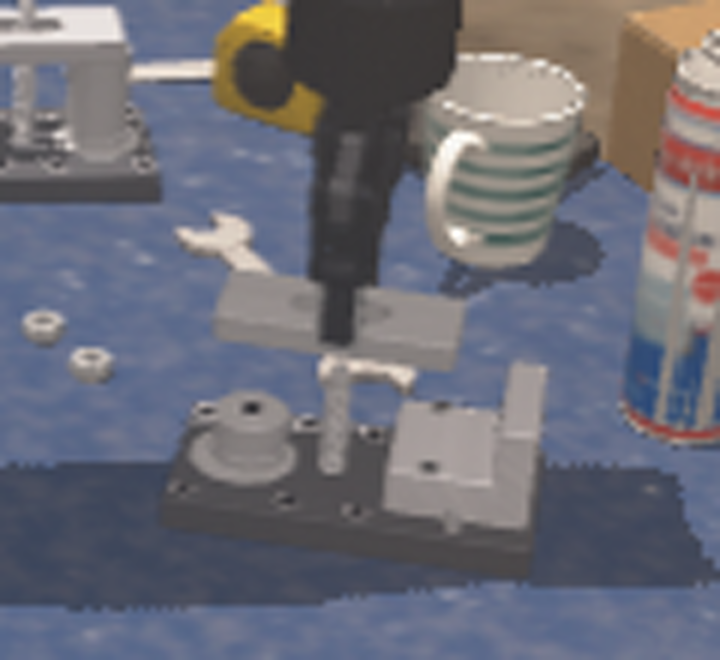

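```bash
python3 - <<'E'
from h import *
im=read_camera("top")[:,:,::-1]; cv2.imwrite("pics/top9.png",im); crop(im,260,110,380,210,6,"pics/t9c.png")
E
```

```text
(no output)
```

View pics/t9c.png

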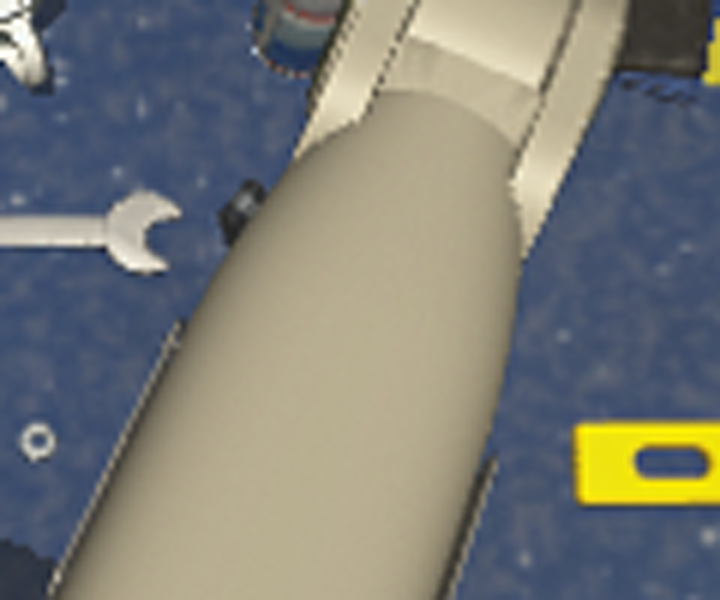

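>>> {"method": "jog_arm", "body": {
  "plan": [
    [0.0004,-0.0003,-0.006,0,0,0],
    [0,0,-0.006,0,0,0],
    [0,0,-0.003,0,0,0],
    [0,0,-0.002,0,0,0],
    [0,0,-0.002,0,0,0],
    [0,0,-0.002,0,0,0],
    [0,0,-0.002,0,0,0],
    [0,0,-0.001,0,0,0],
    [0,0,0,0,0,0],
    [0,0,0,0,0,0]
  ]
}}

```text
clock: 29.85
tcp_pos: [0.6025, -0.1655, 0.0694]
orientation: [0.0, 0.33, 0.944, 0.0]
wrist_force: [0.6, 0.2, -5.0]
finger_gap: 0.044
```

```bash
python3 - <<'E'
from h import *
im=read_camera("side")[:,:,::-1]; cv2.imwrite("pics/side10.png",im); crop(im,250,140,370,250,6,"pics/s10c.png")
st=get_state();p=st['tcp_pos'];print(p,st['wrist_force'],st['ft_torque'])
E
```

```text
[ 0.60257192 -0.16555522  0.0694797 ] [-0.73176923 -0.41186646 -4.68483522] [0.02642604 0.00127982 0.03262859]
```

View pics/s10c.png

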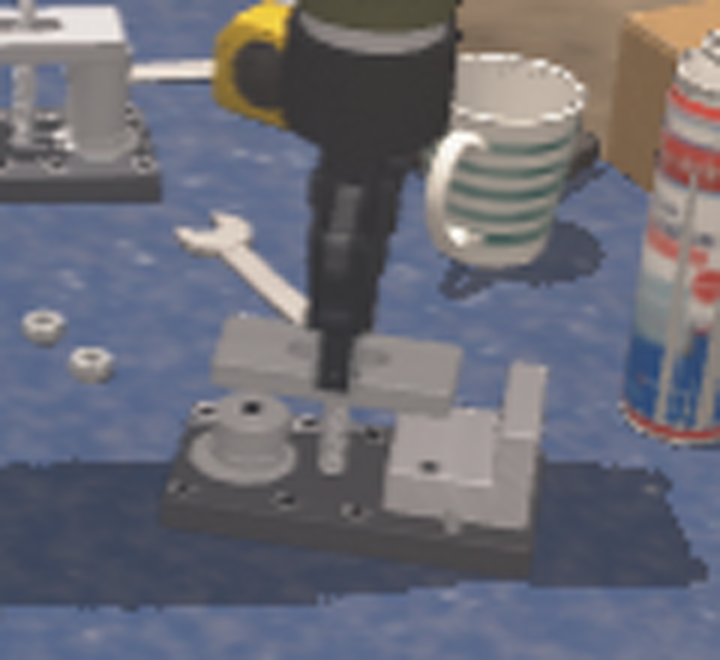

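>>> {"method": "jog_arm", "body": {
  "plan": [
    [0,0,-0.005,0,0,0],
    [0,0,-0.006,0,0,0],
    [0,0,-0.005,0,0,0],
    [0,0,-0.003,0,0,0],
    [0,0,-0.0015,0,0,0],
    [0,0,-0.001,0,0,0],
    [0,0,-0.0007,0,0,0],
    [0,0,-0.0005,0,0,0],
    [0,0,0,0,0,0],
    [0,0,0,0,0,0]
  ]
}}

```text
clock: 30.9
tcp_pos: [0.6026, -0.1655, 0.0468]
orientation: [0.0, 0.33, 0.944, 0.0]
wrist_force: [0.4, 0.7, -5.8]
finger_gap: 0.0435
```

>>> {"method": "jog_arm", "body": {
  "plan": [
    [0,0,-0.0005,0,0,0],
    [0,0,-0.0004,0,0,0],
    [0,0,0,0,0,0],
    [0,0,0,0,0,0],
    [0,0,0,0,0,0],
    [0,0,0,0,0,0],
    [0,0,0,0,0,0],
    [0,0,0,0,0,0],
    [0,0,0,0,0,0],
    [0,0,0,0,0,0]
  ]
}}

```text
clock: 31.9
tcp_pos: [0.6026, -0.1656, 0.0465]
orientation: [0.0, 0.33, 0.944, -0.0]
wrist_force: [-2.7, 1.0, 6.3]
finger_gap: 0.0436
```

>>> {"method": "jog_arm", "body": {
  "plan": [
    [0,0,0,0,0,0],
    [0,0,0,0,0,0],
    [0,0,0,0,0,0],
    [0,0,0,0,0,0],
    [0,0,0,0,0,0],
    [0,0,0.015,0,0,0],
    [0,0,0.03,0,0,0],
    [0,0,0.035,0,0,0],
    [0,0,0.035,0,0,0],
    [0,0,0.03,0,0,0]
  ],
  "hand": 0.8
}}

```text
clock: 32.9
tcp_pos: [0.6027, -0.1656, 0.1927]
orientation: [0.001, 0.33, 0.944, 0.0]
wrist_force: [0.3, -0.4, 0.4]
finger_gap: 0.0686
```

>>> {"method": "jog_arm", "body": {
  "plan": [
    [-0.01,-0.01,0.005,0,0,0],
    [-0.025,-0.025,0.005,0,0,0],
    [-0.025,-0.025,0,0,0,0],
    [-0.025,-0.025,0,0,0,0],
    [-0.025,-0.025,0,0,0,0],
    [-0.025,-0.025,0,0,0,0],
    [-0.025,-0.025,0,0,0,0],
    [-0.02,-0.02,0,0,0,0],
    [-0.01,-0.01,0,0,0,0],
    [0,0,0,0,0,0]
  ]
}}

```text
clock: 33.9
tcp_pos: [0.4111, -0.3564, 0.2001]
orientation: [-0.0, 0.332, 0.943, 0.0]
wrist_force: [0.4, 0.3, -0.3]
finger_gap: 0.0684
```

```bash
python3 - <<'E'
from h import *
for n in ("side","top"):
    im=read_camera(n)[:,:,::-1]; cv2.imwrite(f"pics/{n}11.png",im)
s=cv2.imread("pics/side11.png");t=cv2.imread("pics/top11.png")
crop(s,180,110,360,240,4,"pics/s11c.png");crop(t,150,130,350,250,4,"pics/t11c.png")
E
```

```text
(no output)
```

View pics/s11c.png

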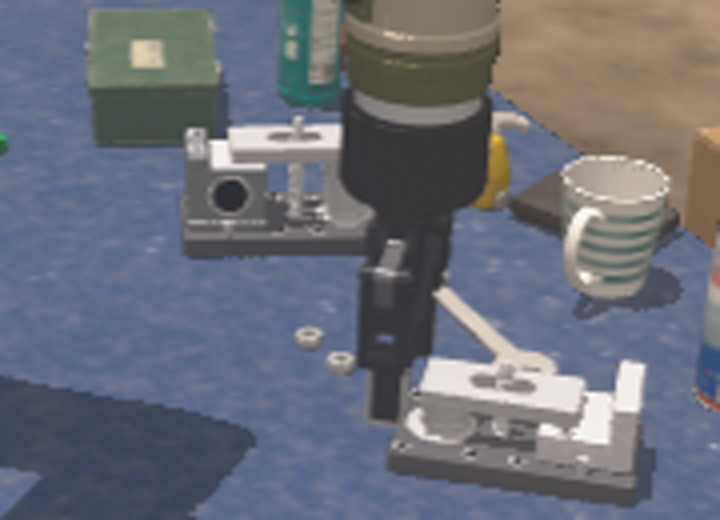

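View pics/t11c.png

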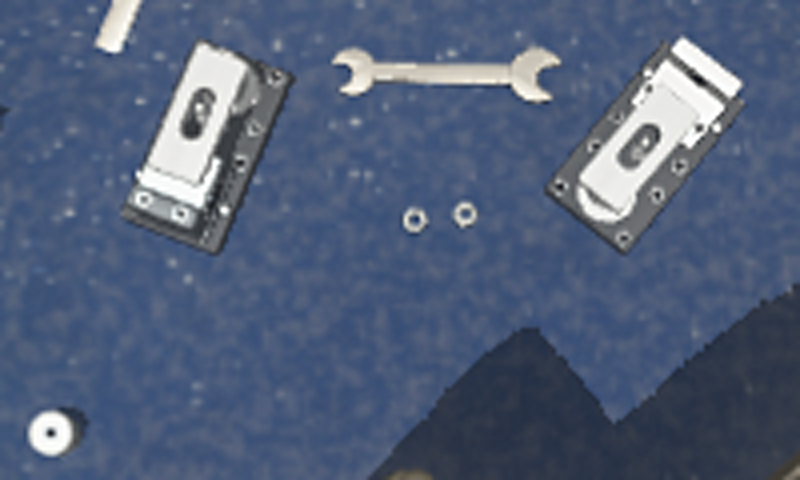

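```bash
python3 - <<'E'
from h import *
t=cv2.imread("pics/top11.png");t0=cv2.imread("pics/top0.png")
for im in(t0,t):
  print([(o['cen'].round(1).tolist(),int(o['area'])) for bx in((230,138,292,160),(245,175,275,195),(150,225,175,250)) for o in blobs(im,120,bx,20)])
for nm,uv,z,stud,th in(("high",(197,113),.088,(.615,.2005),160.1),("low",(639,146),.056,(.6027,-.1657),-38.7)):
  p=onplane("top",[(150+(uv[0]+.5)/4-.5,130+(uv[1]+.5)/4-.5)],z)[0]
  a=np.radians(th);d=p[:2]-stud
  print(nm,p.round(4),'along',(d@[np.cos(a),np.sin(a)]).round(4),'across',(d@[-np.sin(a),np.cos(a)]).round(4))
# strap level: lower/upper edge ends in side view, low strap top near edge
def c(u,v): return (180+(u+.5)/4-.5,110+(v+.5)/4-.5)
print(onplane("side",[c(420,391),c(577,407),c(584,377),c(432,361)],.056).round(4))
E
```

```text
[([262.4, 147.6], 352), ([265.6, 183.0], 25), ([253.3, 184.4], 24), ([162.1, 237.9], 98)]
[([262.7, 147.7], 348), ([265.7, 183.1], 24), ([253.3, 184.4], 24), ([162.2, 237.9], 97)]
high [0.6139 0.2043 0.088 ] along 0.0024 across -0.0031
low [ 0.6027 -0.1624  0.056 ] along -0.0021 across 0.0026
[[ 0.5441 -0.149   0.056 ]
 [ 0.6332 -0.2089  0.056 ]
 [ 0.659  -0.177   0.056 ]
 [ 0.571  -0.1166  0.056 ]]
```

```bash
python3 -c "
from workcell import *
print(hand_in())"
```

```text
the job is handed in; nothing more can be done
None
```

I stood the low and high posts on their pads, lowered a bare-steel strap over each stud, and handed the job in after about 34 s. The hand-in gives no verdict, so what follows is from my last checks.

- **Posts:** both measured about 3 mm from their pad centres, against the 13 mm allowed. I measured this before the straps went on, and have not measured it since.
- **Straps:** both look flat, each bridging post to ledge. From above, their slot centres are about 2 mm along and 3 mm across from the studs. Both touched down within about 1 mm of the expected ledge height.
- **Bystanders:** the middle post, spanner and both nuts are within 0.3 px (about 1 mm) of where they started. The green and yellow look-alikes were not touched.

Three checks were weaker or disagreed:

- **Low stud tip:** the two cameras' sight lines to it missed each other by 5.6 mm, so I used the position worked out from the pad and plate axis instead. The strap still went over the stud with no contact force.
- **Low strap angle:** the side view put it about 5° off the plate axis, where the tool's reading said it was aligned. The limit is about 14°.
- **High ledge:** it looked narrower in the top view than its stated width, so I relied mainly on the pad and stud for that plate.

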